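# Snap the retainer into the filter holder

## Robot

A 7-joint arm with a two-finger parallel gripper is mounted at the origin on the work surface. World frame = base frame: x ahead of the robot, y to its left, z up, the work surface at z = 0. Lengths are in mm, angles in rad, forces in N, time in s.
With the tool pointing down it reaches from about 400 to 875 mm from the base axis. Payload 6.5 kg.
Tool frame: the origin (TCP) lies on the centre line of the jaws, within the pads' length; the fingertips stand 22 mm ahead of it and the grasp point (between the pads) lies 3 mm ahead of it; z points along the fingers, y is the line along which they close (so a half turn about z gives the same grasp; the last joint's range is limited). The gripper opens to 85 mm and grips with 20 to 120 N. Pads are 22 mm wide; open, the fingers measure 114 mm over their backs; the gripper's body (76 mm by 85 mm) begins 54 mm behind the grasp point. The pads swing forward as they close: fully open they stand 13 mm farther back than shut.
Start: joints at [-1.197, 0.536, -0.004, 1.538, 0.003, 1.067, -0.071], TCP at [276.737, 588.138, 253.29] pointing down, gripper open.
Joint ranges: [-2.7, 2.7], [-0.37, 2.16], [-1.27, 1.26], [0.24, 2.4], [-1.31, 4.45], [0.19, 1.91], [-2.76, 2.76]. Speed limits (rad/s): [2.39, 2.39, 3.14, 3.14, 3.14, 3.14, 3.14].

## Interface

Orientations are given as [roll, pitch, yaw] about the fixed x, y, z axes, in that order (R = Rz(yaw) Ry(pitch) Rx(roll)).
In Python, from workcell import env gives the robot as it stands.
- The arm moves only by the tool drive_tool, never from a script. Its argument "series" is a list of rows, each a list of 5 numbers: the shift along the tool's x, y, z in m, then the turn about the tool's z in rad, then the finger opening in m, from 0 to 0.0854. A call has 1 to 10 rows; each row shifts and turns the commanded pose from where the row before left it, along the tool's axes as they then stand; what a row does not reach is not made up. A row lasts 1/12 s, in which the tool goes at most 41.7 mm and 7.16 degrees, less where a joint would pass 70% of its speed; a pose out of reach is approached as far as the arm can. A call with a gripper value outside its range is refused whole. The fingers move at their own pace and stop on an object; "grip_force" is the grip in N (left out, the last holds). Time passes only in rows, so rows that do not move let the fingers close. It gives the time, the measured TCP pose, the force, the opening and the grip force at its end, in the units of the state.
- env.sense(): the state, without advancing time (a new reading comes with each control period).
- env.snapshot(name): name is "scene" or "top"; returns a dict with "pixels" (400x640x3 uint8, blue, green, red), "fx", "fy", "cx", "cy" (pixels), "R" (3x3) and "t" (3): a world point X has camera coordinates R X + t. Camera axes: x right, y down, z forward; pixel columns grow to the right and rows downward; lengths in mm; the calibration is good to about 2 mm. A picture is of the moment at which its call begins. There is no depth.
- env.hand_in(): hands the job in; it is judged then, once.
Trained networks look in the newest picture that a camera, given by its name, has taken for a name from the list of things; names that differ only in an ending like _2 or _b are one class to them, and where a whole thing is asked for, a point or a joint stands for the part that bears it (a point fixed in the world has none). Each returns a list of dicts, best first, with "conf" (0 to 1); they miss things now and then, are a little off and sometimes report something else, mostly with a low value. They report only what shows in the picture. A call takes as long as a camera call. They do not tell look-alikes from the thing itself.
- env.search_frame(name, camera): "rect" ([centre column, centre row, width, height] in pixels, round what is visible of it).
- env.silhouettes(name, camera): "pixels" (400x640 bool, what is visible of it) and "rect" ([centre column, centre row, width, height] in pixels, round what is visible of it).
The state is a dict: "time": time; "joint_positions": joint angles; "joint_velocities": joint speeds; "tau": joint torques, N m; "eef_pos": TCP position; "tool_rot": TCP orientation; "ft_force": force on the tool from outside, world axes, zero at the start; "moment": the same for the moment, N m; "finger_gap": opening from 0.0 (shut) to 1.0 (fully open); "gripper_force": force on a finger pad.
Only numpy, scipy, OpenCV 4.12 (cv2) and the standard library are available. Lean on these libraries where they do the work, as an engineer would, in place of code of your own. Each camera call takes 0.05 s, during which the arm holds its last target. There are 200 camera calls.

## Task

Close the filter holder: set the loose retainer in the mouth of the holder's well, turned so that its key drops into the keyway, and let go of it. Then take the wooden pusher and press the retainer straight down with it (not with the fingers) until it snaps fully home, flush with the rim, and stand the pusher upright on its cork pad again. Leave the flask, bottle and beaker where they are.

Things in the scene. Friction and masses are not known exactly. Their poses are not given: they have to be found in the camera images.
- well_rim (a point): Centre of the mouth of the filter holder's well, at rim height. The well is round, 74 mm across, 23 mm deep. z up; x points to the keyway: a slot 18 mm wide cut through the collar wall from rim to well floor. Three spring balls 9 mm below the rim, at 60, 180 and 300 degrees from the keyway, stick 4 mm into the well; pushing the retainer past them takes about 8 to 20 N, then it snaps in and stays.
- holder: The filter holder: a fixed round aluminium body 128 mm across and 45 mm tall on the bench, with the well in its top (white filter on the well floor) and a short dark outlet stub sticking out low on the side opposite the keyway. Origin at the centre of its underside, axes as well_rim.
- retainer_grip (a point): Centre of the retainer's grip block, half-way up. It is a loose grey plastic disc, 72 mm across and 23 mm thick, with the grip block on top: 46 mm long (x), 26 mm wide (y), 30 mm tall, flat on top. This point is 15 mm below the block's top and 15 mm above the disc's top face. 150 g. Heights over the rim: 15 mm home (disc flush), about 27 mm on the spring balls, 34 mm with the key on the rim.
- retainer_foot (a point): Centre of the underside of the retainer's disc, 38 mm below retainer_grip, same axes. The disc's lower edge tapers to 63 mm across. A key 14 mm wide sticks out of the disc's side along x, reaching 49 mm from the centre; its underside, narrowed to 9 mm, lies 4 mm above this point. It fits the keyway with the retainer's x along the well's x. Home: 23 mm below the rim, on the well floor.
- pusher_grip (a point): Point to grip the pusher: a loose hand pusher 100 mm tall, standing upright: a flat round black foot 56 mm across and 14 mm thick, and above it a square wooden shaft 28 x 28 mm (sides along its x and y). This point lies on the shaft axis 70 mm above the foot's underside and 30 mm below the shaft's top; 250 g.
- pusher_foot (a point): Centre of the underside of the pusher's foot, 70 mm below pusher_grip.
- pad_top (a point): Centre of the top face of the pusher's cork pad: a fixed cork disc 130 mm across and 20 mm thick on the bench. The pusher starts on it.
- flask: Bystander: round glass flask with foil cap, 116 mm across and 210 mm tall, on its cork ring; origin at the centre of its underside.
- bottle: Bystander: amber bottle, 68 mm across and 150 mm tall; origin at the centre of its underside.
- beaker: Bystander: white open beaker, 72 mm across and 85 mm tall; origin at the centre of its underside.
Mind the look-alikes: they are no part of the job. Of the things like the holder, leave any that is green or pink; of the rest the larger one is meant.

How it is judged:
By the outcome, as a careful person would: the job done as asked, in the order asked, and still so for the second after the job is handed in, with the robot touching nothing.
It also fails if it takes over 61 s, if anything falls off the work surface, if the arm or the gripper's body presses on something with over 40 N, if the wrist force passes 120 N, or if a joint passes its speed limit or range.

## Working session

There is one attempt and no reset: what is moved stays moved. The work goes in short steps, Python scripts to look and compute and a tool call to move; the robot and the scene stay as the last step left them, time stands still between calls to the robot, and variables do not carry over. Pictures are saved under pics/ and viewed, at most 10 in all, crops included, and the job is handed in when it is done.

Besides the shell and the picture viewer there is one more tool, called after ">>>" in YAML: its name, and indented under it one key for each argument. drive_tool: Moves the arm, as the interface text tells. Its arguments: {"type":"object","properties":{"series":{"type":"array","items":{"type":"array","items":{"type":"number"}}},"grip_force":{"type":"number"}},"required":["series"]}

```bash
mkdir -p pics; cat > h.py <<'E'
import numpy as np,cv2,pickle
from workcell import env
def snap(c,fn=None):
    s=env.snapshot(c)
    if fn: cv2.imwrite('pics/'+fn,s['pixels'])
    return s
def unproj(s,u,v,z):
    R=np.array(s['R']);t=np.array(s['t']).ravel()
    d=R.T@np.array([(u-s['cx'])/s['fx'],(v-s['cy'])/s['fy'],1]);c=-R.T@t
    return c+d*(z-c[2])/d[2]
def proj(s,X):
    p=np.array(s['R'])@np.array(X,float)+np.array(s['t']).ravel()
    return np.array([s['fx']*p[0]/p[2]+s['cx'],s['fy']*p[1]/p[2]+s['cy']])
E
python3 - <<'E'
from h import *
S={}
for c in ('scene','top'):
    s=S[c]=snap(c,c+'0.png'); print(c,s['fx'],s['cx'],s['cy'],'cam',-np.array(s['R']).T@np.array(s['t']).ravel(),np.round(s['R'],2).tolist())
    for n in ['holder','retainer_grip','pusher_grip','pad_top','flask','bottle','beaker']:
        try: print(n,[(round(d['conf'],2),np.round(d['rect']).tolist()) for d in env.search_frame(n,c)][:5])
        except Exception as e: print(n,e)
e=env.sense();print(e)
E
```

```text
scene 499.8473416992576 324.4485977680896 202.61632765472774 cam [1403.58967935  441.39953889  928.46098331] [[-0.53, 0.85, 0.0], [0.55, 0.35, -0.76], [-0.65, -0.4, -0.65]]
holder [(0.91, [369.0, 227.0, 49.0, 46.0]), (0.83, [409.0, 200.0, 35.0, 33.0]), (0.72, [348.0, 186.0, 32.0, 29.0]), (0.71, [314.0, 271.0, 54.0, 52.0])]
retainer_grip [(0.6, [256.0, 140.0, 22.0, 35.0]), (0.57, [467.0, 265.0, 39.0, 29.0])]
pusher_grip [(0.71, [289.0, 173.0, 20.0, 36.0])]
pad_top [(0.78, [288.0, 187.0, 47.0, 30.0]), (0.34, [256.0, 140.0, 24.0, 34.0])]
flask [(0.7, [376.0, 302.0, 53.0, 89.0])]
bottle [(0.71, [254.0, 238.0, 30.0, 59.0])]
beaker [(0.72, [259.0, 140.0, 22.0, 36.0])]
top 459.49070218095596 315.4405088824601 205.25831594049853 cam [ 417.43939596  -92.63282179 1577.58213677] [[0.02, -1.0, 0.01], [-0.99, -0.02, -0.1], [0.1, -0.01, -1.0]]
holder [(0.77, [291.0, 160.0, 37.0, 36.0]), (0.72, [276.0, 223.0, 37.0, 39.0]), (0.71, [316.0, 264.0, 28.0, 31.0])]
retainer_grip [(0.58, [198.0, 224.0, 22.0, 26.0]), (0.19, [276.0, 223.0, 35.0, 45.0])]
pusher_grip []
pad_top [(0.69, [362.0, 233.0, 37.0, 38.
[... 185 characters left out ...]
 'joint_positions': array([-1.19720063,  0.53634646, -0.00441693,  1.5379363 ,  0.00262676,
        1.06726943, -0.07121352]), 'joint_velocities': array([ 0.00119209,  0.0005483 , -0.00030465, -0.00031233,  0.00049084,
        0.0009307 , -0.00021577]), 'tau': array([ 1.42251203e-06, -5.83273566e+01,  1.04786586e+00, -2.59435415e+01,
        1.24983658e-02,  1.67681937e-03, -8.56710415e-06]), 'eef_pos': array([276.73223127, 588.13579212, 253.31027674]), 'tool_rot': array([3.14154351e+00, 4.03646644e-05, 2.70184751e+00]), 'ft_force': array([ 0.58146926, -0.11320551, -0.18041904]), 'moment': array([ 0.05378182,  0.02674147, -0.03235722]), 'gripper_force': 0.0, 'finger_gap': 1.0022476471963089}
```

View both.

```bash
python3 - <<'E'
import cv2,numpy as np
a=cv2.imread('pics/scene0.png');b=cv2.imread('pics/top0.png')
cv2.imwrite('pics/v1.png',cv2.resize(a[100:360,220:520],(800,693))[:600])
cv2.imwrite('pics/v2.png',cv2.resize(b[110:300,170:450],None,fx=2.85,fy=2.85,interpolation=cv2.INTER_CUBIC))
E
```

```text
(no output)
```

View pics/v1.png

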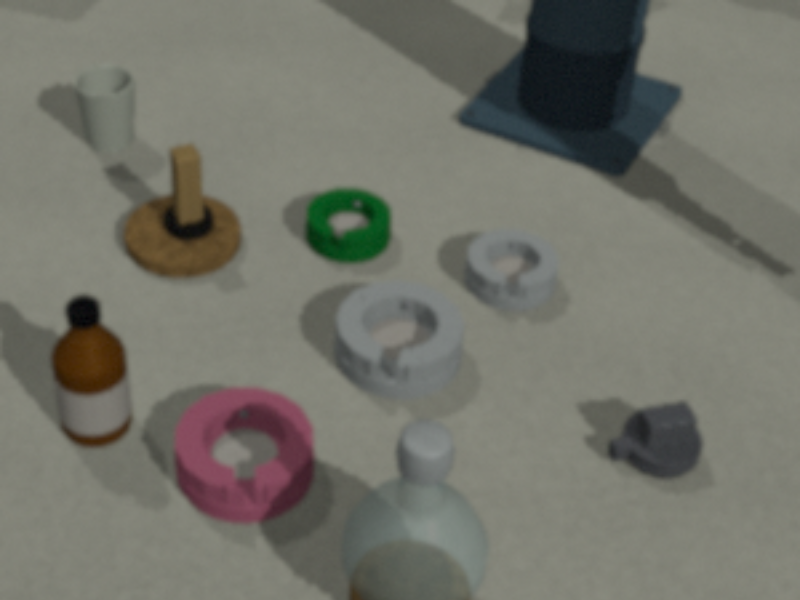

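View pics/v2.png

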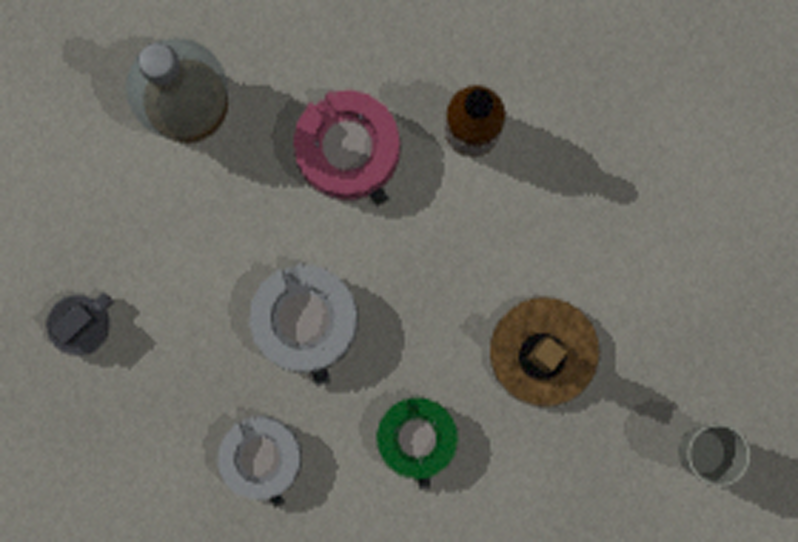

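Look-alikes for the holder (top view): pink (291,160), large grey (276,223), small grey (261,271), green (316,264). I choose the large grey one, which is at scene (369,227). The retainer is at top (198,224), and the pusher is on its pad at top (362,233).

```bash
cat > fit.py <<'E'
from h import *
from scipy.optimize import minimize
def cyl(r,z0,z1,x=0,y=0):
    a=np.linspace(0,2*np.pi,48,endpoint=False)
    return np.vstack([np.c_[x+r*np.cos(a),y+r*np.sin(a),0*a+z] for z in (z0,z1)])
def box(x0,x1,y0,y1,z0,z1): return np.array([[x,y,z] for x in(x0,x1) for y in(y0,y1) for z in(z0,z1)],float)
RET=[np.vstack([cyl(31.5,0,0),cyl(36,4.5,23)]),box(30,49,-7,7,6,23),box(-23,23,-13,13,23,53)]
HOLD=[cyl(64,0,45)]
PUSH=[cyl(28,0,14),box(-14,14,-14,14,14,100)]
PAD=[cyl(65,0,20)]
K=4
def rend(s,parts,x,y,z,yaw):
    m=np.zeros((400*K,640*K),np.uint8);c,sn=np.cos(yaw),np.sin(yaw)
    for P in parts:
        W=P@np.array([[c,sn,0],[-sn,c,0],[0,0,1]])+[x,y,z]
        uv=np.array([proj(s,w) for w in W])
        cv2.fillConvexPoly(m,cv2.convexHull(np.round((uv+.5)*K*16-8).astype(np.int32)),1,shift=4)
    return m
def mask(name,cam,near):
    L=env.silhouettes(name,cam)
    L=[d for d in L if np.hypot(d['rect'][0]-near[0],d['rect'][1]-near[1])<12]
    if not L: return None
    return cv2.resize(L[0]['pixels'].astype(np.uint8),None,fx=K,fy=K,interpolation=cv2.INTER_NEAREST)
def fit(obs,parts,z,x0,yaws):
    obs=[(s,m) for s,m in obs if m is not None]; best=None
    def f(p):
        l=0
        for s,m in obs:
            r=rend(s,parts,p[0],p[1],z,p[2]/50); l+=1-(r&m).sum()/(r|m).sum()
        return l/len(obs)
    for y in yaws:
        o=minimize(f,[*x0,50*y],method='Nelder-Mead',options=dict(initial_simplex=[[x0[0]+a,x0[1]+b,50*y+c] for a,b,c in((0,0,0),(6,0,0),(0,6,0),(0,0,12))],maxfev=90))
        if best is None or o.fun<best.fun: best=o
    return best.x[:2],best.x[2]/50,best.fun,len(obs)
def warp(s,x,y,z,half=80,n=320):
    g=[(x+half,y+half),(x+half,y-half),(x-half,y-half),(x-half,y+half)] # up=+x, left=+y
    src=np.float32([proj(s,(a,b,z)) for a,b in g]);dst=np.float32([(0,0),(n,0),(n,n),(0,n)])
    return cv2.warpPerspective(s['pixels'],cv2.getPerspectiveTransform(src,dst),(n,n),flags=cv2.INTER_CUBIC)
E
python3 - <<'E'
from fit import *
S={c:snap(c) for c in('scene','top')}
pickle.dump(S,open('S0.pkl','wb'))
def go(lbl,name,parts,z,uvt,uvs,yaws):
    x0=unproj(S['top'],*uvt,z+20)[:2]
    obs=[(S['top'],mask(name,'top',uvt)),(S['scene'],mask(name,'scene',uvs))]
    r=fit(obs,parts,z,x0,yaws);print(lbl,np.round(r[0],1),round(r[1],3),round(r[2],3),r[3])
    for o in obs:
        if o[1] is not None:
            q=fit([o],parts,z,x0,[r[1]]);print('   single',np.round(q[0],1),round(q[1],3),round(q[2],3))
    return r[0]
h=go('holder','holder',HOLD,0,(276,223),(369,227),[0])
r=go('ret','retainer_grip',RET,0,(198,224),(467,265),np.arange(0,6.28,.8))
p=go('push','pusher_grip',PUSH,20,(362,235),(289,173),[0,.4,.8,1.2])
pd=go('pad','pad_top',PAD,0,(362,233),(288,187),[0])
T=[warp(S[c],*h,45) for c in('top','scene')]+[warp(S[c],*r,23) for c in('top','scene')]
T=[warp(S['top'],*h,45),warp(S['scene'],*h,45)],[warp(S['top'],*r,23),warp(S['scene'],*r,23)]
cv2.imwrite('pics/v3.png',cv2.resize(np.vstack([np.hstack(t) for t in T]),(600,600)))
E
```

```text
holder [513.4  26.9] 0.061 0.058 2
   single [512.6  27.5] 0.124 0.056
   single [515.1  25.7] 0.166 0.047
ret [501.1 296.1] 5.46 0.089 2
   single [501.2 297.3] 5.453 0.061
   single [500.9 293.8] 5.54 0.086
push [ 475.1 -257. ] 0.783 0.141 2
   single [ 474.7 -258.7] 0.724 0.131
   single [ 473.  -258.6] 0.792 0.15
pad [ 481.4 -260.2] -0.051 0.253 2
   single [ 480.6 -259.4] 0.13 0.191
   single [ 481.6 -261.1] 0.127 0.311
```

View pics/v3.png

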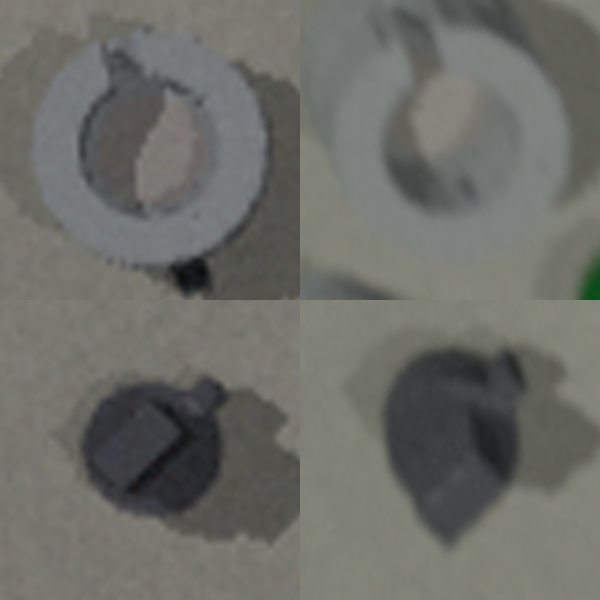

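The holder crop shows one keyway, pointing up and slightly left, with the dark outlet stub opposite at crop (190,272). It is the large grey holder, centred at about (514,27). The retainer stands upright at about (501,296) with its key toward yaw ≈ -0.82. I'll measure the keyway angle and start the approach.

```bash
cat >> h.py <<'E'
def plan(x,y,z,yaw):
    e=env.sense();p=e['eef_pos'];w=e['tool_rot'][2]
    d=np.array([x,y,z])-p;dy=(yaw-w+np.pi/2)%np.pi-np.pi/2
    f=lambda w:np.round([(d[0]*np.cos(w)+d[1]*np.sin(w))/1e3,(d[0]*np.sin(w)-d[1]*np.cos(w))/1e3,-d[2]/1e3],4)
    print('t',round(e['time'],2),'pos',np.round(p,1),'rot',np.round(e['tool_rot'],3),'j7',round(e['joint_positions'][6],2),'turn',round(-dy,3),'shift now',f(w),'after turn',f(w+dy),'F',np.round(e['ft_force'],1),'gap',round(e['finger_gap'],3))
E
python3 - <<'E'
from fit import *
S=pickle.load(open('S0.pkl','rb'))
for c,h in(('top',(512.6,27.5)),('scene',(515.1,25.7))):
    s=S[c];g=s['pixels'].astype(np.float32).mean(2);A=np.radians(np.arange(-30,60,3))
    prof=[np.mean([cv2.getRectSubPix(g,(1,1),tuple(map(float,proj(s,(h[0]+r*np.cos(a),h[1]+r*np.sin(a),45)))))[0,0] for r in(46,50,54,58)]) for a in A]
    print(c,dict(zip(range(-30,60,3),np.round(prof).astype(int).tolist())))
    # stub
    B=np.radians(np.arange(150,250,3));prof=[np.mean([cv2.getRectSubPix(g,(1,1),tuple(map(float,proj(s,(h[0]+r*np.cos(a),h[1]+r*np.sin(a),15)))))[0,0] for r in(68,71,74)]) for a in B]
    print(dict(zip(range(150,250,3),np.round(prof).astype(int).tolist())))
plan(501,296,150,-.823)
E
```

```text
top {-30: 123, -27: 122, -24: 121, -21: 121, -18: 121, -15: 121, -12: 121, -9: 123, -6: 122, -3: 121, 0: 122, 3: 118, 6: 110, 9: 99, 12: 88, 15: 82, 18: 83, 21: 89, 24: 86, 27: 101, 30: 119, 33: 122, 36: 122, 39: 121, 42: 122, 45: 121, 48: 121, 51: 122, 54: 122, 57: 121}
{150: 117, 153: 116, 156: 116, 159: 118, 162: 117, 165: 115, 168: 116, 171: 116, 174: 117, 177: 118, 180: 109, 183: 107, 186: 91, 189: 73, 192: 34, 195: 26, 198: 27, 201: 24, 204: 36, 207: 75, 210: 82, 213: 82, 216: 80, 219: 78, 222: 78, 225: 79, 228: 80, 231: 80, 234: 83, 237: 81, 240: 81, 243: 81, 246: 81, 249: 81}
scene {-30: 128, -27: 128, -24: 128, -21: 128, -18: 128, -15: 128, -12: 129, -9: 129, -6: 129, -3: 128, 0: 128, 3: 127, 6: 120, 9: 106, 12: 95, 15: 93, 18: 93, 21: 93, 24: 99, 27: 111, 30: 123, 33: 127, 36: 129, 39: 129, 42: 127, 45: 127, 48: 127, 51: 127, 54: 128, 57: 128}
{150: 128, 153: 129, 156: 128, 159: 128, 162: 128, 165: 128, 168: 128, 171: 128, 174: 127, 177: 125, 180: 122, 183: 120, 186: 121, 189: 119, 192: 118, 195: 118, 198: 119, 201: 119, 204: 117, 207: 119, 210: 122, 213: 124, 216: 123, 219: 124, 222: 125, 225: 127, 228: 127, 231: 127, 234: 127, 237: 125, 240: 126, 243: 128, 246: 128, 249: 128}
t 1.3 pos [276.7 588.2 253.3] rot [3.142 0.    2.702] j7 -0.07 turn 0.383 shift now [-0.3273 -0.1689  0.1033] after turn [-0.3667 -0.0342  0.1033] F [0.7 0.8 0.3] gap 1.0
```

>>> drive_tool:
  series:
    - [0,0,0,0.096,0.085]
    - [0,0,0,0.096,0.085]
    - [0,0,0,0.096,0.085]
    - [0,0,0,0.095,0.085]
    - [-0.033,0,0,0,0.085]
    - [-0.033,0,0,0,0.085]
    - [-0.033,0,0,0,0.085]
    - [-0.033,0,0,0,0.085]
    - [-0.033,0,0,0,0.085]
    - [-0.033,0,0,0,0.085]

```text
time: 2.13
eef_pos: [412.3, 441.8, 253.5]
tool_rot: [3.141, -0.0, 2.319]
ft_force: [0.4, 0.9, -0.3]
finger_gap: 0.996
gripper_force: 0.0
```

>>> drive_tool:
  series:
    - [-0.028,-0.0057,0.02,0,0.085]
    - [-0.028,-0.0057,0.02,0,0.085]
    - [-0.028,-0.0057,0.02,0,0.085]
    - [-0.028,-0.0057,0.02,0,0.085]
    - [-0.028,-0.0057,0.02,0,0.085]
    - [-0.027,-0.0057,0.02,0,0.085]
    - [0,0,0,0,0.085]
    - [0,0,0,0,0.085]

```text
time: 2.8
eef_pos: [500.4, 294.9, 132.2]
tool_rot: [-3.139, 0.001, 2.315]
ft_force: [-0.5, 0.9, 0.0]
finger_gap: 0.996
gripper_force: 0.0
```

```bash
python3 - <<'E'
from h import *
plan(501,296,50,-.823)
a=snap('scene');b=snap('top')
u=proj(a,(501,296,50)).astype(int);v=proj(b,(501,296,50)).astype(int);print(u,v)
A=a['pixels'][u[1]-60:u[1]+40,u[0]-50:u[0]+50];B=b['pixels'][v[1]-50:v[1]+50,v[0]-50:v[0]+50]
cv2.imwrite('pics/v4.png',cv2.resize(np.hstack([A,B]),(800,400),interpolation=cv2.INTER_CUBIC))
E
```

```text
t 2.8 pos [500.4 294.9 132.2] rot [-3.139e+00  1.000e-03  2.315e+00] j7 0.22 turn -0.004 shift now [0.0004 0.0012 0.0822] after turn [0.0004 0.0012 0.0822] F [-0.5  0.9  0. ] gap 0.996
[471 255] [194 223]
```

View pics/v4.png

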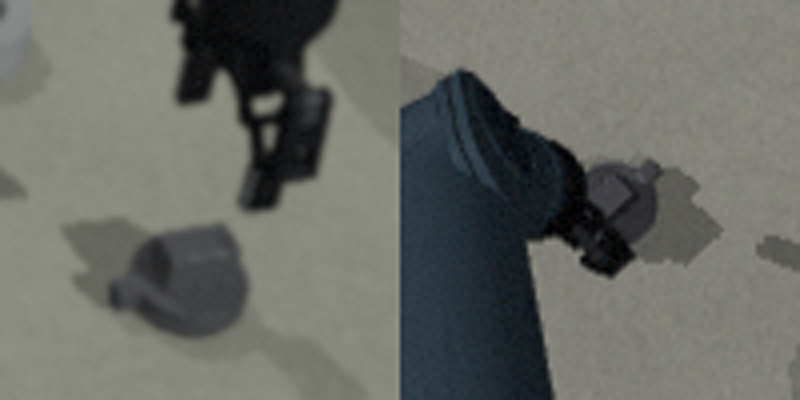

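The jaws are above the retainer, with the fingers straddling the 26 mm block width and the key at left crop (120,290). I'll descend and grip.

>>> drive_tool:
  series:
    - [0,0.001,0.02,0,0.085]
    - [0,0,0.02,0,0.085]
    - [0,0,0.02,0,0.085]
    - [0,0,0.015,0,0.085]
    - [0,0,0.007,0,0.085]
    - [0,0,0,0,0.05]
    - [0,0,0,0,0.02]
    - [0,0,0,0,0.01]
    - [0,0,0,0,0.01]
    - [0,0,0,0,0.01]
  grip_force: 50

```text
time: 3.73
eef_pos: [501.2, 298.4, 52.4]
tool_rot: [3.14, 0.0, 2.319]
ft_force: [-1.6, 0.6, 42.6]
finger_gap: 0.293
gripper_force: 41.1
```

>>> drive_tool:
  series:
    - [0,0,0,0,0.01]
    - [0,0,0,0,0.01]
    - [0,0,-0.01,0,0.01]
    - [0,0,-0.02,0,0.01]
    - [0,0,-0.03,0,0.01]
    - [0,0,-0.03,0,0.01]
    - [0,0,-0.02,0,0.01]
    - [0,0,0,0,0.01]

```text
time: 4.4
eef_pos: [503.1, 299.3, 166.4]
tool_rot: [3.134, 0.001, 2.318]
ft_force: [0.4, 0.5, -1.4]
finger_gap: 0.293
gripper_force: 50.3
```

```bash
python3 - <<'E'
from h import *
plan(514,27,160,.314)
E
```

```text
t 4.4 pos [503.1 299.3 166.4] rot [3.134e+00 1.000e-03 2.318e+00] j7 0.21 turn -1.137 shift now [-0.2071 -0.1771  0.0064] after turn [ 0.0737 -0.2623  0.0064] F [ 0.4  0.5 -1.4] gap 0.293
```

>>> drive_tool:
  series:
    - [0,0,0,-0.114,0.01]
    - [0,0,0,-0.114,0.01]
    - [0,0,0,-0.114,0.01]
    - [0,0,0,-0.114,0.01]
    - [0,0,0,-0.114,0.01]
    - [0,0,0,-0.114,0.01]
    - [0,0,0,-0.114,0.01]
    - [0,0,0,-0.114,0.01]
    - [0,0,0,-0.114,0.01]
    - [0,0,0,-0.111,0.01]

```text
time: 5.23
eef_pos: [500.0, 297.4, 160.6]
tool_rot: [-3.141, -0.002, -2.822]
ft_force: [0.1, -0.5, -1.7]
finger_gap: 0.296
gripper_force: 50.2
```

```bash
python3 - <<'E'
from h import *
plan(514,27,160,.314)
E
```

```text
t 5.23 pos [500.  297.4 160.6] rot [-3.141e+00 -2.000e-03 -2.822e+00] j7 1.19 turn 0.006 shift now [ 0.0717 -0.2611  0.0006] after turn [ 0.0702 -0.2615  0.0006] F [ 0.1 -0.5 -1.7] gap 0.296
```

>>> drive_tool:
  series:
    - [0.009,-0.0327,0,0.006,0.01]
    - [0.009,-0.0327,0,0,0.01]
    - [0.009,-0.0327,0,0,0.01]
    - [0.009,-0.0327,0,0,0.01]
    - [0.009,-0.0327,0,0,0.01]
    - [0.009,-0.0327,0,0,0.01]
    - [0.009,-0.0327,0,0,0.01]
    - [0.008,-0.0324,0,0,0.01]
    - [0,0,0,0,0.01]
    - [0,0,0,0,0.01]

```text
time: 6.07
eef_pos: [511.9, 24.7, 160.9]
tool_rot: [-3.141, -0.002, -2.838]
ft_force: [0.4, 0.9, -1.5]
finger_gap: 0.296
gripper_force: 50.3
```

>>> drive_tool:
  series:
    - [0,0,0,0,0.01]
    - [0,0,0,0,0.01]

```text
time: 6.23
eef_pos: [512.1, 29.0, 161.1]
tool_rot: [3.141, -0.0, -2.831]
ft_force: [-0.2, 0.2, -2.4]
finger_gap: 0.294
gripper_force: 50.2
```

```bash
python3 - <<'E'
from fit import *
plan(514,27,160,.314)
a=snap('scene');b=snap('top');e=env.sense();p=e['eef_pos'];zf=p[2]-52.4
for c,s in(('scene',a),('top',b)):
    near=proj(s,(p[0],p[1],zf+25));m=None
    try: m=mask('retainer_grip',c,near)
    except Exception as x: print(x)
    if m is None: print(c,'none',near);continue
    m_=m; 
    q=fit([(s,m)],[RET[0],RET[1]],zf,p[:2],[.314]);print(c,np.round(q[0],1),q[1:])
u=proj(a,(514,27,60)).astype(int);v=proj(b,(514,27,60)).astype(int);print(u,v)
A=a['pixels'][u[1]-60:u[1]+40,u[0]-50:u[0]+50];B=b['pixels'][v[1]-50:v[1]+50,v[0]-50:v[0]+50]
cv2.imwrite('pics/v5.png',cv2.resize(np.hstack([A,B]),(800,400),interpolation=cv2.INTER_CUBIC))
E
```

```text
t 6.23 pos [512.1  29.  161.1] rot [ 3.141 -0.    -2.831] j7 1.67 turn -0.004 shift now [-0.0012 -0.0024  0.0011] after turn [-0.0012 -0.0024  0.0011] F [-0.2  0.2 -2.4] gap 0.294
scene [512.6  27.7] (np.float64(0.37265311786917293), np.float64(0.17845598022437725), 1)
top none [273.10217837 219.85763479]
[370 215] [275 220]
```

View pics/v5.png

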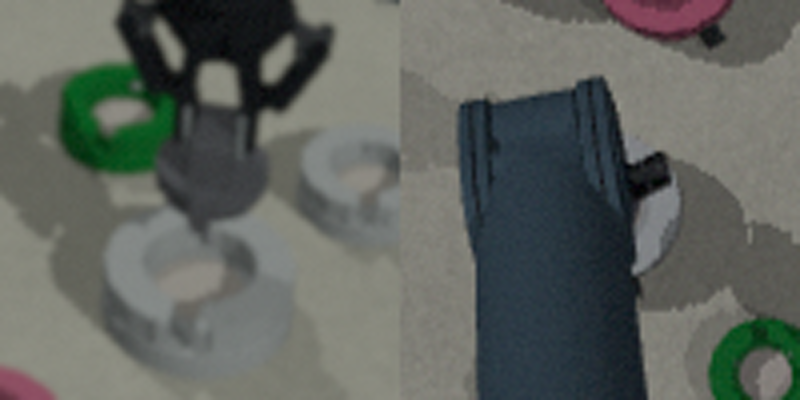

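The retainer hangs level in the jaws over the holder, with its key at crop (205,225) pointing to the keyway at (190,320). I'll descend slowly.

>>> drive_tool:
  series:
    - [-0.0012,-0.002,0.01,-0.004,0.01]
    - [0,0,0.02,0,0.01]
    - [0,0,0.02,0,0.01]
    - [0,0,0.008,0,0.01]
    - [0,0,0.003,0,0.01]
    - [0,0,0,0,0.01]
    - [0,0,0,0,0.01]
    - [0,0,0,0,0.01]
    - [0,0,0,0,0.01]

```text
time: 7.18
eef_pos: [514.9, 26.0, 101.2]
tool_rot: [-3.141, 0.002, -2.829]
ft_force: [0.1, -0.0, -2.5]
finger_gap: 0.291
gripper_force: 50.2
```

```bash
python3 - <<'E'
from fit import *
plan(514,27.3,98,.314)
a=snap('scene');e=env.sense();p=e['eef_pos']
# overlay expected outlines of holder rim circle / retainer bottom at TCP
im=a['pixels'].copy();u=proj(a,(514,27,70)).astype(int);x0,y0=u-[40,40]
im=cv2.resize(im[y0:y0+75,x0:x0+80],None,fx=8,fy=8,interpolation=cv2.INTER_CUBIC)
def dr(P,col):
    q=np.array([(proj(a,w)-[x0,y0]+.5)*8-.5 for w in P]).astype(np.int32);cv2.polylines(im,[q],True,col,1)
w=e['tool_rot'][2]+np.pi;c,s=np.cos(w),np.sin(w);z=p[2]-52.4
M=np.array([[c,s,0],[-s,c,0],[0,0,1]]);t=[p[0],p[1],z]
dr(cyl(36,23,23)[:48]@M+t,(0,255,0));dr(np.array([[49,-7,23],[49,7,23],[49,7,6],[49,-7,6]])@M+t,(0,255,0))
dr(cyl(64,45,45)[:48]+[514,27.3,0],(0,0,255))
k=np.array([[37,-9,45],[64,-9,45],[64,9,45],[37,9,45]],float);c,s=np.cos(.314),np.sin(.314);dr(k@np.array([[c,s,0],[-s,c,0],[0,0,1]])+[514,27.3,0],(0,0,255))
cv2.imwrite('pics/v6.png',im)
E
```

```text
t 7.18 pos [514.9  26.  101.2] rot [-3.141e+00  2.000e-03 -2.829e+00] j7 1.66 turn -0.002 shift now [0.0005 0.0015 0.0032] after turn [0.0005 0.0015 0.0032] F [ 0.1 -0.  -2.5] gap 0.291
```

View pics/v6.png

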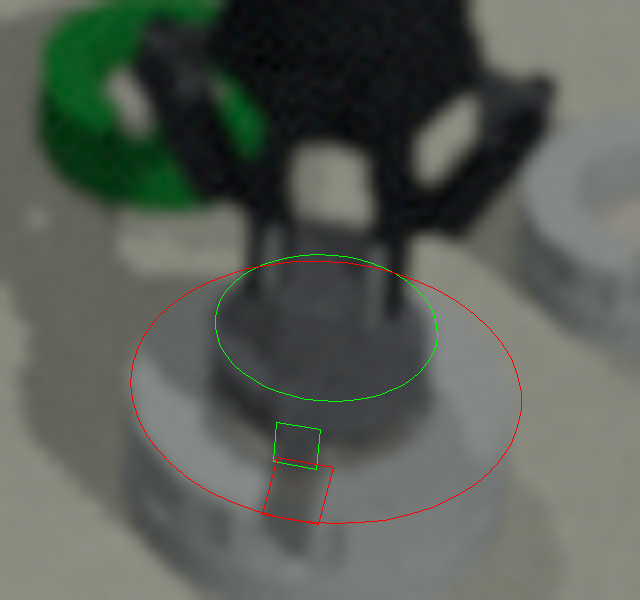

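Overlays match the rim, disc and key to about 2 mm. I'll lower it into the mouth.

>>> drive_tool:
  series:
    - [0,0.0005,0.003,0,0.01]
    - [0,0,0.002,0,0.01]
    - [0,0,0.002,0,0.01]
    - [0,0,0.002,0,0.01]
    - [0,0,0.001,0,0.01]
    - [0,0,0,0,0.01]
    - [0,0,0,0,0.01]

```text
time: 7.82
eef_pos: [514.0, 26.4, 90.2]
tool_rot: [3.142, -0.0, -2.829]
ft_force: [-0.1, 1.0, -1.6]
finger_gap: 0.294
gripper_force: 50.2
```

>>> drive_tool:
  series:
    - [0,0,0.0015,0,0.01]
    - [0,0,0.0015,0,0.01]
    - [0,0,0,0,0.01]
    - [0,0,0,0,0.01]

```text
time: 8.15
eef_pos: [513.8, 26.6, 87.1]
tool_rot: [3.141, -0.0, -2.829]
ft_force: [-0.9, 0.3, -1.6]
finger_gap: 0.294
gripper_force: 50.3
```

>>> drive_tool:
  series:
    - [0,0,0,0,0.03]
    - [0,0,0,0,0.04]
    - [0,0,0,0,0.06]
    - [0,0,0,0,0.07]
    - [0,0,0,0,0.07]
    - [0,0,-0.01,0,0.07]
    - [0,0,-0.02,0,0.07]
    - [0,0,-0.03,0,0.085]
    - [0,0,-0.04,0,0.085]
    - [0,0,-0.04,0,0.085]

```text
time: 8.98
eef_pos: [513.3, 26.3, 229.1]
tool_rot: [3.141, -0.001, -2.829]
ft_force: [0.7, 0.3, 0.4]
finger_gap: 0.993
gripper_force: 0.0
```

```bash
python3 - <<'E'
from h import *
plan(475,-258,230,.783)
plan(475,-258,230,.783+np.pi/2)
E
```

```text
t 8.98 pos [513.3  26.3 229.1] rot [ 3.141e+00 -1.000e-03 -2.829e+00] j7 1.69 turn -0.471 shift now [ 0.1238 -0.2588 -0.0009] after turn [ 0.2277 -0.1746 -0.0009] F [0.7 0.3 0.4] gap 0.993
t 8.98 pos [513.3  26.3 229.1] rot [ 3.141e+00 -1.000e-03 -2.829e+00] j7 1.69 turn 1.1 shift now [ 0.1238 -0.2588 -0.0009] after turn [-0.1746 -0.2277 -0.0009] F [0.7 0.3 0.4] gap 0.993
```

>>> drive_tool:
  series:
    - [0,0,0,0.11,0.085]
    - [0,0,0,0.11,0.085]
    - [0,0,0,0.11,0.085]
    - [0,0,0,0.11,0.085]
    - [0,0,0,0.11,0.085]
    - [0,0,0,0.11,0.085]
    - [0,0,0,0.11,0.085]
    - [0,0,0,0.11,0.085]
    - [0,0,0,0.11,0.085]
    - [0,0,0,0.11,0.085]

```text
time: 9.82
eef_pos: [514.1, 26.5, 228.1]
tool_rot: [3.141, 0.0, 2.348]
ft_force: [-0.4, -0.4, 0.6]
finger_gap: 0.996
gripper_force: 0.0
```

>>> drive_tool:
  series:
    - [-0.0218,-0.0285,0,0,0.085]
    - [-0.0218,-0.0285,0,0,0.085]
    - [-0.0218,-0.0285,0,0,0.085]
    - [-0.0218,-0.0285,0,0,0.085]
    - [-0.0218,-0.0285,0,0,0.085]
    - [-0.0218,-0.0285,0,0,0.085]
    - [-0.0218,-0.0285,0,0,0.085]
    - [-0.022,-0.0282,0,0,0.085]
    - [0,0,0,0,0.085]
    - [0,0,0,0,0.085]

```text
time: 10.65
eef_pos: [475.0, -260.3, 228.0]
tool_rot: [-3.141, 0.001, 2.349]
ft_force: [0.5, 1.0, 0.3]
finger_gap: 0.999
gripper_force: 0.0
```

```bash
python3 - <<'E'
from fit import *
plan(475,-258,150,.783)
a=snap('scene');b=snap('top');O=[]
for c,s in(('scene',a),('top',b)):
    m=mask('retainer_grip',c,proj(s,(514,27,60)))
    if m is None: print(c,'none');continue
    O.append((s,m))
    q=min((fit([(s,m)],[p+[0,0,34] for p in [RET[2]]]+[np.vstack([cyl(36,45,57),box(36,49,-7,7,45,57)])],0,(514,27),[.314]),),key=lambda q:q[2]);print(c,np.round(q[0],1),q[1:])
u=proj(a,(514,27,60)).astype(int);v=proj(b,(514,27,60)).astype(int)
A=a['pixels'][u[1]-30:u[1]+30,u[0]-30:u[0]+30];B=b['pixels'][v[1]-30:v[1]+30,v[0]-30:v[0]+30]
u=proj(a,(475,-258,100)).astype(int);C=a['pixels'][u[1]-30:u[1]+30,u[0]-30:u[0]+30]
cv2.imwrite('pics/v7.png',cv2.resize(np.hstack([A,B,C]),(798,266),interpolation=cv2.INTER_CUBIC))
E
```

```text
t 10.65 pos [ 475.  -260.3  228. ] rot [-3.141e+00  1.000e-03  2.349e+00] j7 1.28 turn 1.566 shift now [0.0017 0.0016 0.078 ] after turn [ 0.0016 -0.0017  0.078 ] F [0.5 1.  0.3] gap 0.999
scene [519.4  27.3] (np.float64(0.2951365378264773), np.float64(0.08229988726042836), 1)
top [514.2  27.4] (np.float64(0.2597843394175886), np.float64(0.10229276895943562), 1)
```

View pics/v7.png

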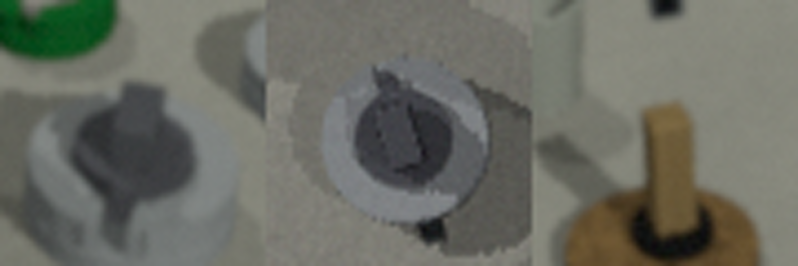

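The retainer sits in the mouth with its key in the keyway, seen at scene crop (118,215) and top crop (383,75). The pusher is upright at crop (672,170). Next I'll grip the pusher.

>>> drive_tool:
  series:
    - [0.001,0.001,0.02,0,0.085]
    - [0,0,0.03,0,0.085]
    - [0,0,0.03,0,0.085]
    - [0,0,0.03,0,0.085]
    - [0,0,0.015,0,0.085]
    - [0,0,0.01,0,0.085]
    - [0,0,0,0,0.085]
    - [0,0,0,0,0.085]
    - [0,0,0,0,0.06]
    - [0,0,0,0,0.04]
  grip_force: 60

```text
time: 11.68
eef_pos: [476.9, -256.8, 93.7]
tool_rot: [3.141, 0.002, 2.354]
ft_force: [1.2, -0.5, 0.0]
finger_gap: 0.744
gripper_force: 0.0
```

>>> drive_tool:
  series:
    - [0,0,0,0,0.03]
    - [0,0,0,0,0.02]
    - [0,0,0,0,0.01]
    - [0,0,0,0,0.01]
    - [0,0,0,0,0.01]
  grip_force: 90

```text
time: 12.1
eef_pos: [476.4, -256.8, 93.2]
tool_rot: [3.141, 0.001, 2.354]
ft_force: [-0.0, 1.4, 5.8]
finger_gap: 0.332
gripper_force: 82.8
```

>>> drive_tool:
  series:
    - [0,0,-0.01,0,0.01]
    - [0,0,-0.02,0,0.01]
    - [0,0,-0.03,0,0.01]
    - [0,0,-0.03,0,0.01]
    - [0,0,-0.03,0,0.01]
    - [0,0,-0.015,0,0.01]
    - [0,0,0,0,0.01]
    - [0,0,0,0,0.01]

```text
time: 12.77
eef_pos: [475.9, -256.5, 227.9]
tool_rot: [3.141, 0.001, 2.354]
ft_force: [-0.5, 0.7, -3.4]
finger_gap: 0.333
gripper_force: 83.6
```

```bash
python3 - <<'E'
from fit import *
plan(514.2,27.2,228,2.354)
p=env.sense()['eef_pos']
for c in('scene','top'):
    s=snap(c);m=mask('pusher_grip',c,proj(s,(p[0],p[1],p[2]-45)))
    if m is None: print(c,'none');continue
    q=fit([(s,m)],[PUSH[0],box(-14,14,-14,14,14,60)],p[2]-73.2,p[:2],[.78]);print(c,np.round(q[0],1),q[1:])
E
```

```text
t 12.77 pos [ 475.9 -256.5  227.9] rot [3.141e+00 1.000e-03 2.354e+00] j7 1.28 turn -0.0 shift now [ 1.741e-01  2.273e-01 -1.000e-04] after turn [ 1.740e-01  2.273e-01 -1.000e-04] F [-0.5  0.7 -3.4] gap 0.333
scene [ 473.9 -259. ] (np.float64(0.7714414650239996), np.float64(0.27771989879446346), 1)
top none
```

>>> drive_tool:
  series:
    - [0.0218,0.0284,0,0,0.01]
    - [0.0218,0.0284,0,0,0.01]
    - [0.0218,0.0284,0,0,0.01]
    - [0.0218,0.0284,0,0,0.01]
    - [0.0218,0.0284,0,0,0.01]
    - [0.0218,0.0284,0,0,0.01]
    - [0.0218,0.0284,0,0,0.01]
    - [0.0214,0.0285,0,0,0.01]
    - [0,0,0,0,0.01]
    - [0,0,0,0,0.01]

```text
time: 13.8
eef_pos: [513.7, 29.8, 226.2]
tool_rot: [-3.141, -0.002, 2.359]
ft_force: [-0.2, -1.2, -2.5]
finger_gap: 0.318
gripper_force: 87.9
```

>>> drive_tool:
  series:
    - [0,0,0.01,0,0.01]
    - [0,0,0.015,0,0.01]
    - [0,0,0.015,0,0.01]
    - [0,0,0.01,0,0.01]
    - [0,0,0,0,0.01]
    - [0,0,0,0,0.01]
    - [0,0,0,0,0.01]

```text
time: 14.38
eef_pos: [514.6, 26.6, 177.6]
tool_rot: [3.141, 0.0, 2.353]
ft_force: [-0.7, 0.4, -2.9]
finger_gap: 0.314
gripper_force: 87.8
```

```bash
python3 - <<'E'
from h import *
plan(514.5,27.5,160.2,2.354)
a=snap('scene');u=proj(a,(514,27,110)).astype(int)
cv2.imwrite('pics/v8.png',cv2.resize(a['pixels'][u[1]-40:u[1]+40,u[0]-40:u[0]+40],(560,560),interpolation=cv2.INTER_CUBIC))
E
```

```text
t 14.38 pos [514.6  26.6 177.6] rot [3.141 0.    2.353] j7 0.69 turn -0.001 shift now [0.0007 0.0006 0.0174] after turn [0.0007 0.0006 0.0174] F [-0.7  0.4 -2.9] gap 0.314
```

View pics/v8.png

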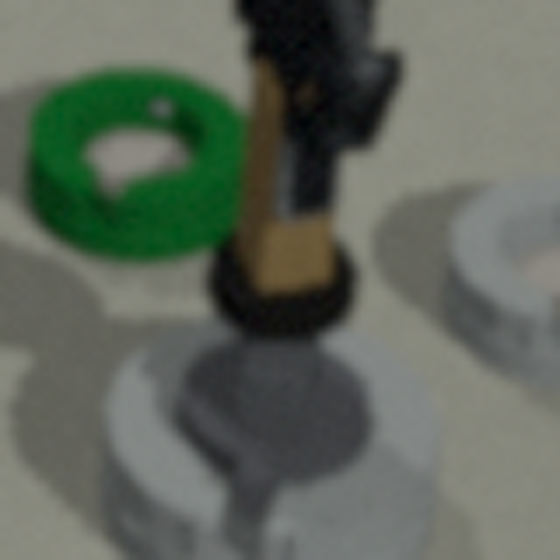

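The pusher hangs upright, with its foot at crop (283,285) centred over the grip block. I'll press down in small steps.

>>> drive_tool:
  series:
    - [0,0,0.005,0,0.01]
    - [0,0,0.005,0,0.01]
    - [0,0,0.004,0,0.01]
    - [0,0,0.002,0,0.01]
    - [0,0,0.002,0,0.01]
    - [0,0,0.001,0,0.01]
    - [0,0,0,0,0.01]
  grip_force: 110

```text
time: 15.02
eef_pos: [514.9, 26.5, 158.8]
tool_rot: [3.141, 0.001, 2.353]
ft_force: [-0.4, -1.1, 1.6]
finger_gap: 0.318
gripper_force: 107.9
```

>>> drive_tool:
  series:
    - [0,0,0.001,0,0.01]
    - [0,0,0.001,0,0.01]
    - [0,0,0.001,0,0.01]
    - [0,0,0,0,0.01]

```text
time: 15.35
eef_pos: [515.2, 27.0, 156.1]
tool_rot: [3.14, 0.002, 2.354]
ft_force: [0.7, -0.2, 2.5]
finger_gap: 0.317
gripper_force: 107.8
```

>>> drive_tool:
  series:
    - [0,0,0.001,0,0.01]
    - [0,0,0.001,0,0.01]
    - [0,0,0.001,0,0.01]
    - [0,0,0,0,0.01]

```text
time: 15.68
eef_pos: [513.9, 27.3, 151.9]
tool_rot: [-3.141, -0.001, 2.354]
ft_force: [0.0, -0.2, -1.6]
finger_gap: 0.313
gripper_force: 107.0
```

>>> drive_tool:
  series:
    - [0,0,0.001,0,0.01]
    - [0,0,0.001,0,0.01]
    - [0,0,0.001,0,0.01]
    - [0,0,0,0,0.01]

```text
time: 16.02
eef_pos: [513.9, 27.2, 148.9]
tool_rot: [-3.141, -0.0, 2.354]
ft_force: [-0.2, -1.0, -3.0]
finger_gap: 0.315
gripper_force: 107.0
```

Snapped past the balls. I'll keep going until it meets the floor.

>>> drive_tool:
  series:
    - [0,0,0.001,0,0.01]
    - [0,0,0.001,0,0.01]
    - [0,0,0.001,0,0.01]
    - [0,0,0,0,0.01]

```text
time: 16.35
eef_pos: [514.4, 27.0, 148.4]
tool_rot: [3.141, -0.0, 2.354]
ft_force: [-8.2, -1.3, 23.2]
finger_gap: 0.317
gripper_force: 110.3
```

>>> drive_tool:
  series:
    - [0,0,0.0007,0,0.01]
    - [0,0,0,0,0.01]
    - [0,0,0,0,0.01]

```text
time: 16.6
eef_pos: [514.5, 27.0, 148.3]
tool_rot: [3.141, -0.0, 2.354]
ft_force: [-8.8, -0.9, 29.1]
finger_gap: 0.32
gripper_force: 111.3
```

>>> drive_tool:
  series:
    - [0,0,-0.005,0,0.01]
    - [0,0,-0.015,0,0.01]
    - [0,0,-0.02,0,0.01]
    - [0,0,-0.02,0,0.01]
    - [0,0,-0.02,0,0.01]
    - [0,0,0,0,0.01]
    - [0,0,0,0,0.01]
    - [0,0,0,0,0.01]

```text
time: 17.27
eef_pos: [513.6, 27.1, 224.6]
tool_rot: [-3.141, -0.001, 2.354]
ft_force: [-0.2, 0.8, -3.3]
finger_gap: 0.316
gripper_force: 107.5
```

```bash
python3 - <<'E'
from h import *
plan(477,-257,228,2.354)
a=snap('scene');u=proj(a,(514,27,80)).astype(int)
cv2.imwrite('pics/v9.png',cv2.resize(a['pixels'][u[1]-45:u[1]+35,u[0]-40:u[0]+40],(560,560),interpolation=cv2.INTER_CUBIC))
E
```

```text
t 17.27 pos [513.6  27.1 224.6] rot [-3.141e+00 -1.000e-03  2.354e+00] j7 0.68 turn -0.0 shift now [-0.1755 -0.2264 -0.0034] after turn [-0.1755 -0.2264 -0.0034] F [-0.2  0.8 -3.3] gap 0.316
```

View pics/v9.png

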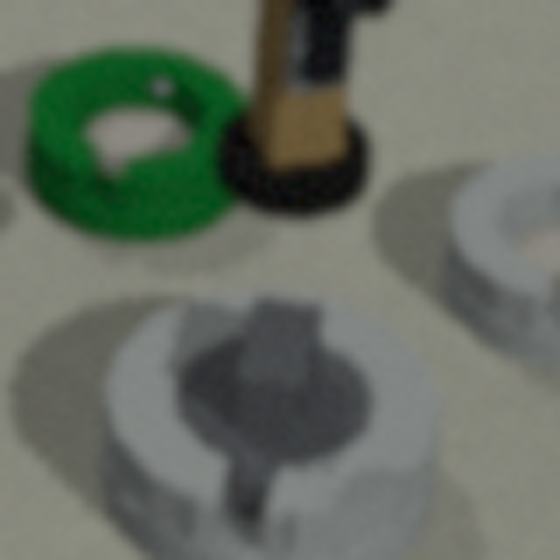

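The retainer is home: its disc fills the well flush at crop (275,400), with the key down in the slot. I'll return the pusher to its pad.

>>> drive_tool:
  series:
    - [-0.0219,-0.0283,0,0,0.01]
    - [-0.0219,-0.0283,0,0,0.01]
    - [-0.0219,-0.0283,0,0,0.01]
    - [-0.0219,-0.0283,0,0,0.01]
    - [-0.0219,-0.0283,0,0,0.01]
    - [-0.0219,-0.0283,0,0,0.01]
    - [-0.0219,-0.0283,0,0,0.01]
    - [-0.022,-0.0283,0,0,0.01]
    - [0,0,0,0,0.01]
    - [0,0,0,0,0.01]

```text
time: 18.15
eef_pos: [475.8, -259.2, 224.2]
tool_rot: [-3.14, -0.002, 2.349]
ft_force: [0.2, 1.1, -2.6]
finger_gap: 0.318
gripper_force: 107.6
```

>>> drive_tool:
  series:
    - [0,0,0.01,0,0.01]
    - [0,0,0.03,0,0.01]
    - [0,0,0.03,0,0.01]
    - [0,0,0.03,0,0.01]
    - [0,0,0.015,0,0.01]
    - [0,0,0.006,0,0.01]
    - [0,0,0,0,0.01]
    - [0,0,0,0,0.01]
    - [0,0,0,0,0.01]

```text
time: 18.9
eef_pos: [478.5, -256.8, 105.6]
tool_rot: [3.141, 0.002, 2.355]
ft_force: [-0.6, 0.0, -2.7]
finger_gap: 0.318
gripper_force: 107.8
```

>>> drive_tool:
  series:
    - [0,0,0.005,0,0.01]
    - [0,0,0.004,0,0.01]
    - [0,0,0.001,0,0.01]
    - [0,0,0.001,0,0.01]
    - [0,0,0,0,0.01]
    - [0,0,0,0,0.01]

```text
time: 19.4
eef_pos: [477.4, -256.9, 93.7]
tool_rot: [3.142, 0.0, 2.354]
ft_force: [0.0, -0.3, -1.6]
finger_gap: 0.317
gripper_force: 108.1
```

>>> drive_tool:
  series:
    - [0,0,0.0007,0,0.01]
    - [0,0,0,0,0.01]
    - [0,0,0,0,0.01]

```text
time: 19.65
eef_pos: [477.6, -257.1, 93.5]
tool_rot: [3.141, 0.001, 2.354]
ft_force: [-1.0, 0.1, 5.8]
finger_gap: 0.317
gripper_force: 108.6
```

On the pad. I'll release gently, then rise.

>>> drive_tool:
  series:
    - [0,0,0,0,0.028]
    - [0,0,0,0,0.032]
    - [0,0,0,0,0.05]
    - [0,0,0,0,0.07]
    - [0,0,0,0,0.085]
    - [0,0,0,0,0.085]
    - [0,0,-0.01,0,0.085]
    - [0,0,-0.03,0,0.085]
    - [0,0,-0.04,0,0.085]
    - [0,0,-0.04,0,0.085]
  grip_force: 20

```text
time: 20.48
eef_pos: [476.6, -256.6, 214.4]
tool_rot: [-3.141, -0.002, 2.354]
ft_force: [1.1, -0.9, 1.1]
finger_gap: 0.999
gripper_force: 0.0
```

>>> drive_tool:
  series:
    - [0,0,-0.03,0,0.085]
    - [0,0,-0.03,0,0.085]
    - [0,0,0,0,0.085]
    - [0,0,0,0,0.085]
    - [0,0,0,0,0.085]
    - [0,0,0,0,0.085]

```text
time: 20.98
eef_pos: [476.6, -256.3, 271.8]
tool_rot: [-3.141, -0.002, 2.354]
ft_force: [0.8, 0.2, 0.1]
finger_gap: 0.995
gripper_force: 0.0
```

```bash
python3 - <<'E'
from h import *
plan(477,-257,228,2.354)
a=snap('scene')
cv2.imwrite('pics/v10.png',cv2.resize(a['pixels'][110:350,225:495],None,fx=2.5,fy=2.5,interpolation=cv2.INTER_CUBIC))
E
```

```text
t 20.98 pos [ 476.6 -256.3  271.8] rot [-3.141e+00 -2.000e-03  2.354e+00] j7 1.27 turn -0.0 shift now [-0.0008 -0.0002  0.0438] after turn [-0.0008 -0.0002  0.0438] F [0.8 0.2 0.1] gap 0.995
```

View pics/v10.png

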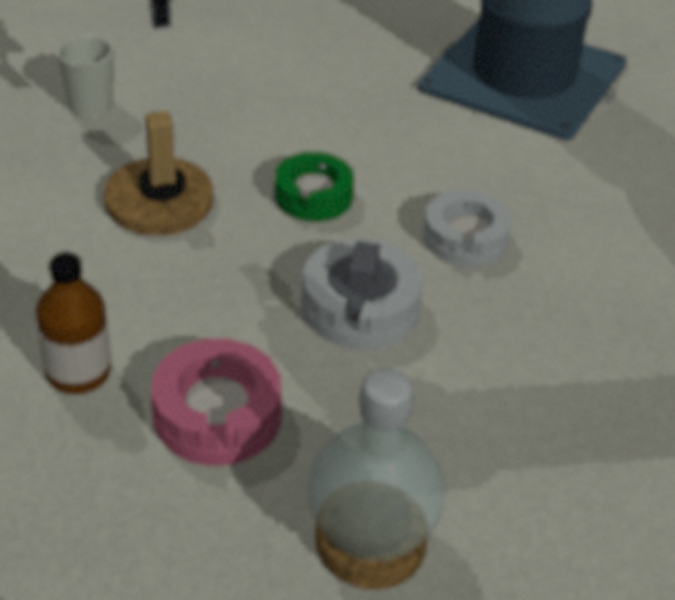

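The pusher stands upright on its pad at (160,165), the retainer is flush in the large grey holder at (362,280), and the bystanders are unmoved.

```bash
python3 -c "
from workcell import env
print(env.hand_in())"
```

```text
the job is handed in; nothing more can be done
None
```

The job is handed in at about 21 s: the retainer is pressed home with the pusher and looks flush, the pusher stands upright on its cork pad, and the flask, bottle and beaker are where they were.

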